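Slow the bead tumbler three clicks and set its isolator off for the padlock

TASK

The tumbler's next batch must run slower: turn the big pointer knob on the speed control box exactly three clicks anticlockwise (seen from above) from wherever it now stands, and leave it resting in that click. Then swing the isolator's long handle anticlockwise to off, stopping where the hole in its end lies right over the hole in the fixed hasp so that a padlock could be put through both, and let go. Leave the tools, jar and cup lying around where they are.

Things in the scene. Friction and masses are not known exactly. Their poses are not given: they have to be found in the camera images.
- speed_box: Speed control box: grey box 180 x 150 mm in plan, 60 mm high, aluminium top, fixed to the table; origin under its centre, z up. The pointer knob's axis is 10 mm towards -x of its centre; six black radial marks on the +x side show the click positions. A small lamp and a small round button stand in its -x corners.
- selector (a joint): Angle (rad) of the pointer knob. It grows CLOCKWISE seen from above; anticlockwise (slower) makes it smaller. Six click positions: 0, 0.42, 0.84, 1.26, 1.68, 2.10; stops 0.1 beyond the ends. It starts in 1.26, 1.68 or 2.10. Three clicks are 1.26 rad. Spring detents: about 0.2 N m to leave a click; let go between clicks, it snaps to the nearest one.
- selector_grip (a point): Point on the knob's vertical turning axis, 88 mm above the table, at the height to grip. The knob is a black bar 81 mm long and 18 mm wide with flat upright sides from 42 mm behind to 30 mm ahead of the axis, then a pointed nose; it stands from 68 to 104 mm above the table on a disc of radius 26 mm, top at 72 mm. x points along the bar to the nose and turns with it, z up.
- selector_nose (a point): The pointed nose of the knob, 39 mm from its turning axis, 88 mm above the table; moves with the knob.
- isolator_box: Isolator box: grey box 190 x 190 mm in plan, 60 mm high, aluminium top, fixed to the table; origin under its centre, z up. The handle's pivot is 50 mm towards -x and 50 mm towards -y of its centre.
- isolator (a joint): Angle (rad) of the isolator's handle, growing ANTICLOCKWISE seen from above. It starts at 0 to 0.3 (on); the hasp holes line up at 1.35 (off); it can overrun to the stop at 1.60. No detent or spring: friction (about 0.25 N m, some 4 N at the grip point) holds it where it is left.
- isolator_pivot (a point): Point on the handle's vertical turning axis, 94 mm above the table, on the isolator box.
- isolator_grip (a point): Grip point of the handle, on its midline 65 mm from the pivot axis and 94 mm above the table. The handle is a black bar 18 mm wide with flat upright sides, 4 to 102 mm from the pivot, standing from 74 to 112 mm above the table; hub of radius 24 mm at the pivot, top at 94 mm. x points along the handle outwards and turns with it, z up.
- isolator_hole (a point): Centre of the 14 mm padlock hole in the flat dark steel tab at the handle's end, 122 mm from the pivot axis, about 75 mm above the table; moves with the handle.
- hasp_hole (a point): Centre of the 14 mm hole in the fixed dark steel hasp (34 mm square plate on the isolator box, top 72 mm above the table), 122 mm from the pivot axis. The handle's tab passes just over it. The holes are lined up for the padlock when their centres are within 5 mm of each other in plan.
- pliers_a: Bystander, to be left where it is. Pliers with blue handles, 150 mm long, 14 mm high, lying in front of the two boxes; origin at the joint of the pliers on the table, x towards the jaws.
- pliers_b: Bystander, to be left where it is. Pliers with black handles, 150 mm long, 14 mm high, lying in front of the two boxes; origin and axes as pliers_a.
- file: Bystander, to be left where it is. Flat file with a wooden handle, 160 x 20 x 18 mm, lying between the two boxes; origin under its middle, x towards the blade's tip.
- scissors: Bystander, to be left where it is. Scissors with grey handle loops, 150 mm long, 11 mm high, lying in front of the boxes on the robot's left; origin under the middle, x towards the tips.
- jar: Bystander, to be left where it is. Closed amber jar, 68 mm across and 85 mm high, standing beside the boxes on the robot's left; origin under its centre.
- cup: Bystander, to be left where it is. White cup, 72 mm across and 80 mm high, standing beside the boxes on the robot's right; origin under its centre.

How it is judged:
By the outcome, as a careful person would: the job done as asked, in the order asked, and still so for the second after the job is handed in, with the robot touching nothing.
It also fails if it takes over 58 s, if anything falls off the work surface, if the arm or the gripper's body presses on something with over 40 N, if the wrist force passes 120 N, or if a joint passes its speed limit or range.

ROBOT

A 7-joint arm with a two-finger parallel gripper is mounted at the origin on the work surface. World frame = base frame: x ahead of the robot, y to its left, z up, the work surface at z = 0. Lengths are in m, angles in rad, forces in N, time in s.
With the tool pointing down it reaches from about 0.425 to 1.025 m from the base axis. Payload 9.4 kg.
Tool frame: the origin (TCP) lies at the very end of the fingers, on their centre line; the grasp point (between the pads) lies 19 mm behind it (hold_point_z is the distance from the TCP to the grasp point, in m); z points along the fingers, x is the direction in which the jaws open and shut, and the axes are right-handed (so a half turn about z gives the same grasp; the last joint's range is limited). The gripper opens to 93 mm and grips with 3 to 60 N. Pads are 15 mm wide; open, the fingers measure 128 mm over their backs; the gripper's body (75 mm by 188 mm) begins 65 mm behind the grasp point.
Start: joints at [-1.407, 0.599, -0.003, 1.599, 0.002, 0.943, -0.08], TCP at [0.173, 0.704, 0.219] pointing down, gripper open.
Joint ranges: [-2.57, 2.57], [-0.35, 1.97], [-1.29, 1.29], [0.11, 2.56], [-1.05, 4.19], [0.11, 1.86], [-2.63, 2.63]. Speed limits (rad/s): [2.22, 2.22, 3.01, 3.01, 3.14, 3.14, 3.14].

INTERFACE

Orientations are given as a rotation vector (axis times angle).
In Python, from workcell import * gives the robot as it stands. The module is installed in compiled form; this text tells all that it offers. Calls block until the motion is done:
- move_pose(position, orientation): joint-space move of the TCP to a pose.
- move_l(position, velocity=0.15, orientation=None, stop_force=None): straight line of the TCP; orientation=None keeps the orientation; velocity is the mean speed in m/s. With stop_force (N) it stops when the force on the tool has changed by that much, and returns True; else False.
- move_joints(angles): joint-space move.
- open_jaws() and grab(effort=None): open the fingers fully, or close them until they stop; effort is the grip in N (None keeps the last).
- dwell(seconds).
- inverse_kinematics(position, orientation): joint angles nearest the present ones, or None.
- snapshot(name): name is "scene" or "top" or "wrist"; returns a dict with "pixels" (480x640x3 uint8, red, green, blue), "z_map" (480x640 float32, m along the optical axis (not along the pixel's ray), 0 where there is no reading), "K" (3x3 intrinsics, pixels), "cam_to_world" (4x4, takes a point from camera to world coordinates); the wrist camera has in their place "T_tool_cam" (4x4, takes a point from camera to tool coordinates, whose origin is the TCP and whose axes are the tool frame's). Camera axes: x right, y up, looking along -z (the intrinsics and any distortion apply to the point x, -y, -z); pixel columns grow to the right and rows downward; lengths in m; the calibration is good to about 2 mm. The wrist camera is an equidistant fisheye: a pixel r from the principal point sees the ray r / f radians off the axis. A picture is of the moment at which its call begins: read the wrist's pose just before it.
A pose or a line that the arm cannot do raises MotionError and nothing moves.
- finish_job(): hands the job in, once; it reports no verdict.
Readings, each from a call of its own:
- current_time_s(): time.
- current_joint_pos(): joint angles.
- current_joint_vel(): joint speeds.
- current_joint_efforts(): joint torques, N m.
- current_tool_pos(): TCP position.
- current_tcp_rot(): TCP orientation.
- current_force(): force on the tool from outside, world axes, zero at the start.
- current_moment(): the same for the moment, N m.
- current_finger_gap(): finger opening in m.
Only numpy, scipy, OpenCV 4.12 (cv2) and the standard library are available. Lean on these libraries where they do the work, as an engineer would, in place of code of your own. Each camera call takes 0.05 s, during which the arm holds its last target.

## Working session

There is one attempt and no reset: what is moved stays moved. The work goes in short steps, each a Python script; the robot and the scene stay as the last script left them, time stands still between calls to the robot, and variables do not carry over. Pictures are saved under pics/ and viewed, and the job is handed in when it is done.

```bash
mkdir -p pics
cat > h.py <<'E'
from workcell import *
import numpy as np, cv2
from scipy.spatial.transform import Rotation as R
def save(n,im): cv2.imwrite('pics/'+n+'.png',cv2.cvtColor(im,cv2.COLOR_RGB2BGR))
E
python3 - <<'E'
from h import *
for n in("top","scene"):
    s=snapshot(n); save(n+'0',s["pixels"]); np.savez(n+'0.npz',**s)
    print(n,s["K"],s["cam_to_world"],s.keys())
print(current_time_s(),current_tool_pos(),current_tcp_rot())
E
```

```text
top [[515.71834663   0.         315.65373989]
 [  0.         515.71834663 240.36418063]
 [  0.           0.           1.        ]] [[-0.02239173  0.9982464  -0.05479724  0.45281654]
 [-0.99973236 -0.02267651 -0.0045807   0.01130567]
 [-0.00581528  0.05468     0.998487    1.3628595 ]
 [ 0.          0.          0.          1.        ]] dict_keys(['pixels', 'z_map', 'K', 'cam_to_world'])
scene [[532.22589398   0.         315.79826009]
 [  0.         532.22589398 243.03038405]
 [  0.           0.           1.        ]] [[-0.46158019 -0.74502721  0.48153731  1.06902537]
 [ 0.88695425 -0.39738214  0.23537118  0.27040432]
 [ 0.01599639  0.53574424  0.84422877  1.02119392]
 [ 0.          0.          0.          1.        ]] dict_keys(['pixels', 'z_map', 'K', 'cam_to_world'])
0.1 [0.17278392 0.70368617 0.21784749] [ 2.47131959e+00  1.93809325e+00 -1.53436708e-03]
```

View pics/top0.png

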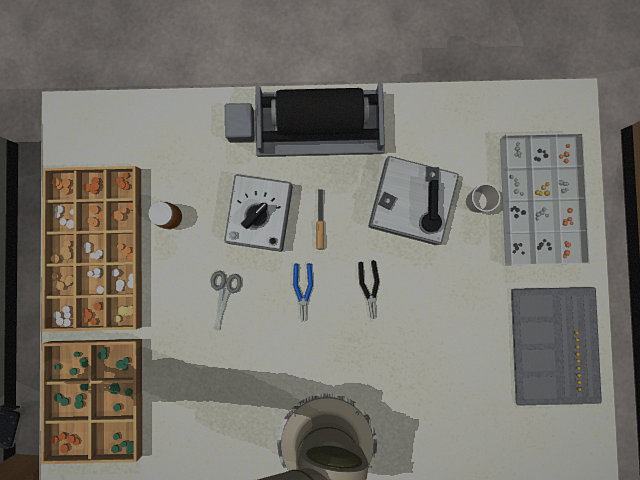

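View pics/scene0.png

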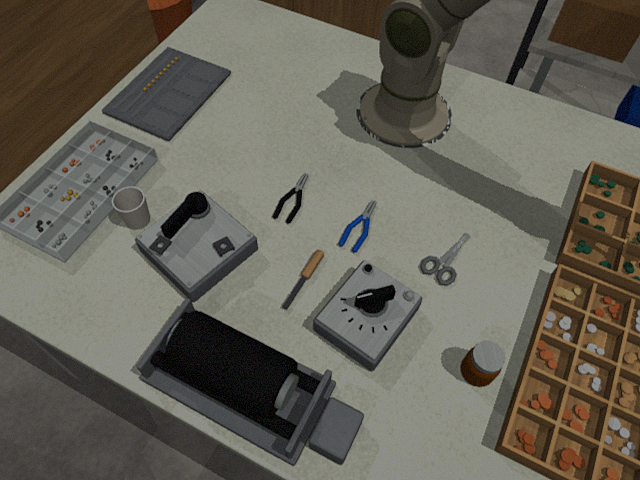

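Run:
```python
from h import *
s=np.load('top0.npz');im=s['pixels']
a=cv2.resize(im[165:260,215:305],None,fx=6,fy=6,interpolation=cv2.INTER_CUBIC)
b=cv2.resize(im[150:250,360:470],None,fx=6,fy=6,interpolation=cv2.INTER_CUBIC)
save('ca',a);save('cb',b)
```

```text
(no output)
```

View pics/ca.png

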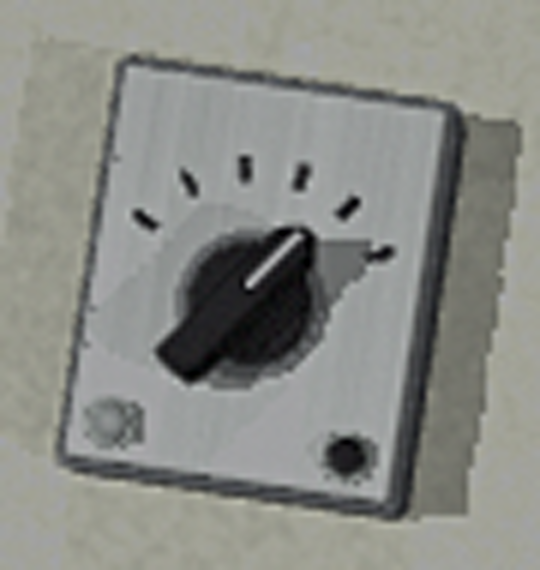

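View pics/cb.png

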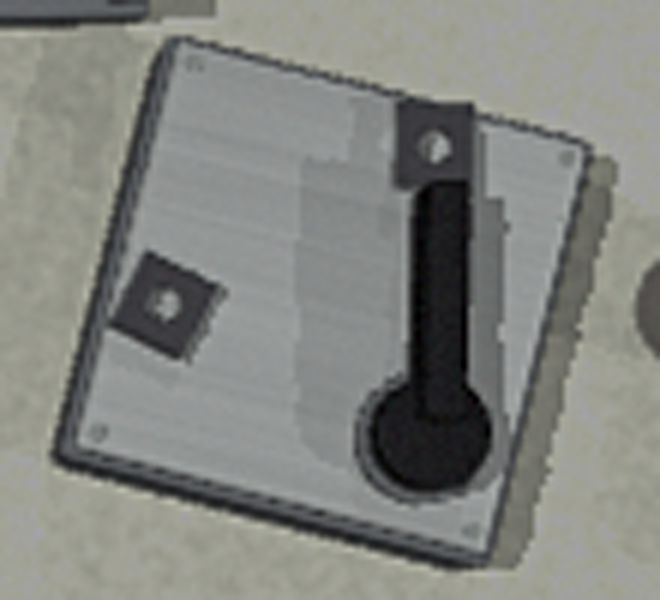

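```bash
cat >> h.py <<'E'
def unproj(s,u,v,z):
    K=s['K'];T=s['cam_to_world']
    d=np.array([(u-K[0,2])/K[0,0],-(v-K[1,2])/K[1,1],-1.])
    w=T[:3,:3]@d;o=T[:3,3]
    return o+w*(z-o[2])/w[2]
E
python3 - <<'E'
from h import *
s=np.load('top0.npz')
def P(x,y,x0,y0,z): return unproj(s,(x+.5)/6-.5+x0,(y+.5)/6-.5+y0,z)[:2]
A=lambda x,y,z:P(x,y,215,165,z)
B=lambda x,y,z:P(x,y,360,150,z)
c=[A(122,58,.06),A(458,104,.06),A(404,518,.06),A(60,462,.06)]
print('box',np.round(c,4), np.linalg.norm(c[1]-c[0]),np.linalg.norm(c[2]-c[1]))
cen=np.mean(c,0); x=(c[0]-c[3])+(c[1]-c[2]); th=np.arctan2(x[1],x[0]); ex=np.array([np.cos(th),np.sin(th)])
ax=cen-.01*ex; print('cen',cen,'th',th,'axis',ax)
for m in [(145,220),(190,183),(245,168),(302,177),(348,208),(382,253)]:
    d=A(*m,.06)-ax; print('mark',np.linalg.norm(d),np.arctan2(d[1],d[0])-th)
t=A(172,362,.104) # tail mid approx
n=A(308,232,.104); d=n-t; print('tail',t,'nose',n,np.linalg.norm(d),'ang',np.arctan2(d[1],d[0]),np.arctan2(d[1],d[0])-th)
l0=A(248,288,.104);l1=A(300,234,.104);d=l1-l0;print('line ang',np.arctan2(d[1],d[0])-th)
c=[B(178,38,.06),B(588,146,.06),B(486,562,.06),B(58,460,.06)]
print('box',np.round(c,4), np.linalg.norm(c[1]-c[0]),np.linalg.norm(c[2]-c[1]))
cen=np.mean(c,0); x=(c[0]-c[3])+(c[1]-c[2]); th=np.arctan2(x[1],x[0]);r=np.array([[np.cos(th),-np.sin(th)],[np.sin(th),np.cos(th)]])
pv=cen+r@[-.05,-.05]; print('cen',cen,th,'pivot',pv,'hub',B(431,432,.094))
h=B(166,304,.072);t=B(434,146,.075)
for q in(h,t): print(q,np.linalg.norm(q-pv),np.arctan2(*(q-pv)[::-1]))
E
```

```text
box [[0.6978 0.2194]
 [0.6748 0.0769]
 [0.4995 0.1032]
 [0.5265 0.2479]] 0.14428560121111347 0.17718926975204474
cen [0.59965132 0.16184163] th -0.15679490589730594 axis [0.58977399 0.16340316]
mark 0.060925710489651896 1.0420284268436175
mark 0.060673493905903465 0.6335170783000854
mark 0.05993029523567874 0.23037033407695534
mark 0.058769370865788 -0.18525516597379516
mark 0.05708044267432388 -0.5950687109564252
mark 0.05749996901681697 -1.0176665668541591
tail [0.56383744 0.19362936] nose [0.61593345 0.13714877] 0.07683782496609226 ang -0.8257586065428307 -0.6689637006455248
line ang -0.6272447365131358
box [[ 0.7357 -0.1752]
 [ 0.6854 -0.3475]
 [ 0.5099 -0.298 ]
 [ 0.557  -0.1192]] 0.17946477761751606 0.18235500627041062
cen [ 0.6219964 -0.2349913] -0.2894401029045923 pivot [ 0.55980543 -0.26864071] hub [ 0.56233662 -0.26929066]
[ 0.62060234 -0.16509267] 0.1200768914164235 1.0398884304981422
[ 0.68420629 -0.27891694] 0.12482457853873404 -0.08241868517732069
```

Run:
```python
from h import *
s=np.load('top0.npz')
print('cup',unproj(s,486,197,.08),'jar',unproj(s,163,213,.085))
K=s['K'];T=s['cam_to_world']
vv,uu=np.mgrid[0:480,0:640];z=s['z_map']
p=np.stack([(uu-K[0,2])/K[0,0]*z,-(vv-K[1,2])/K[1,1]*z,-z],-1)@T[:3,:3].T+T[:3,3]
def reg(n,a,b,c,d): print(n,np.round(np.percentile(p[b:d,a:c,2],[5,50,95,100]),3))
reg('tumbler',255,85,385,155);reg('button',270,237,277,244);reg('lamp',230,232,240,240);reg('plate',262,222,268,232);reg('tray',503,135,585,260)
def rv(jaw): # tool z down, x at angle jaw
    x=np.array([np.cos(jaw),np.sin(jaw),0]);zz=np.array([0,0,-1.]);return R.from_matrix(np.stack([x,np.cross(zz,x),zz],1)).as_rotvec()
for name,ps in dict(knob=[(.59,.1634,-.787),(.59,.1634,.473)],iso=[(.562+.065*np.cos(-.08),-.269+.065*np.sin(-.08),-.08),(.562+.065*np.cos(1.04),-.269+.065*np.sin(1.04),1.04)]).items():
  for sg in(1,-1):
    for x,y,a in ps:
      q=inverse_kinematics([x,y,.08],rv(a+sg*np.pi/2)); print(name,sg,a,None if q is None else np.round(q,3))
```

```text
cup [ 0.62201446 -0.41065829  0.08      ] jar [0.59989654 0.3961307  0.085     ]
tumbler [0.    0.079 0.165 1.363]
button [0.06  0.069 0.075 0.078]
lamp [0.058 0.065 0.074 1.363]
plate [0.056 0.06  0.068 1.363]
tray [-0.     0.008  0.041  1.363]
knob 1 -0.787 [-0.435  0.645  0.108  1.978 -0.13   0.525  0.548]
knob 1 0.473 [-0.245  0.647 -0.176  1.965  0.204  0.547  1.482]
knob -1 -0.787 [-0.908  0.851  0.918  2.008 -0.977  0.806 -1.756]
knob -1 0.473 [-0.696  0.705  0.519  1.995 -0.607  0.598 -0.863]
iso 1 -0.08 [ 0.385  0.707 -0.088  1.798  0.095  0.641  1.732]
iso 1 1.04 [ 0.495  0.683 -0.368  1.911  0.402  0.62   2.482]
iso -1 -0.08 [-0.033  0.792  0.604  1.827 -0.65   0.731 -0.718]
iso -1 1.04 [ 0.036  0.686  0.337  1.942 -0.393  0.578  0.105]
```

```bash
cat >> h.py <<'E'
def rv(jaw):
    x=np.array([np.cos(jaw),np.sin(jaw),0]);zz=np.array([0,0,-1.]);return R.from_matrix(np.stack([x,np.cross(zz,x),zz],1)).as_rotvec()
def wrist(name):
    p=current_tool_pos();r=current_tcp_rot();s=snapshot("wrist");save(name,s['pixels'])
    T=np.eye(4);T[:3,:3]=R.from_rotvec(r).as_matrix();T[:3,3]=p
    d=dict(pixels=s['pixels'],z_map=s['z_map'],K=s['K'],cam_to_world=T@s['T_tool_cam']);np.savez(name+'.npz',**d);return d
def wun(s,u,v,z):
    K=s['K'];T=s['cam_to_world'];a=(u-K[0,2]);b=(v-K[1,2]);r=np.hypot(a,b)+1e-9;t=r/K[0,0]
    d=np.array([np.sin(t)*a/r,-np.sin(t)*b/r,-np.cos(t)]);w=T[:3,:3]@d;o=T[:3,3];return o+w*(z-o[2])/w[2]
E
python3 - <<'E'
from h import *
move_pose([.59,.1634,.21],rv(-.787+np.pi/2))
s=wrist('w1');print(current_time_s(),current_tool_pos(),np.round(current_joint_pos(),3),s['K'],s['cam_to_world'])
s=snapshot('top');save('top1',s['pixels'])
E
```

```text
2.575 [0.58978423 0.16463046 0.20988998] [-0.52   0.48   0.226  1.886 -0.146  0.791  0.57 ] [[371.64829954   0.         319.83753519]
 [  0.         371.64829954 238.91431475]
 [  0.           0.           1.        ]] [[ 7.06655254e-01 -6.75078079e-01 -2.11914932e-01  5.30829592e-01]
 [ 7.07557529e-01  6.74569199e-01  2.10520163e-01  2.25098290e-01]
 [ 8.33739060e-04 -2.98707185e-01  9.54344446e-01  3.75306242e-01]
 [ 0.00000000e+00  0.00000000e+00  0.00000000e+00  1.00000000e+00]]
```

View pics/w1.png

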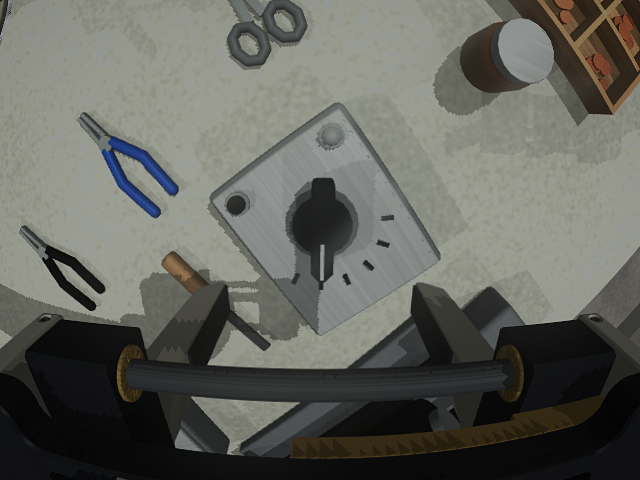

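Run:
```python
from h import *
s=np.load('w1.npz')
save('w1c',cv2.resize(s['pixels'][165:305,250:400],None,fx=4,fy=4,interpolation=cv2.INTER_CUBIC))
```

```text
(no output)
```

View pics/w1c.png

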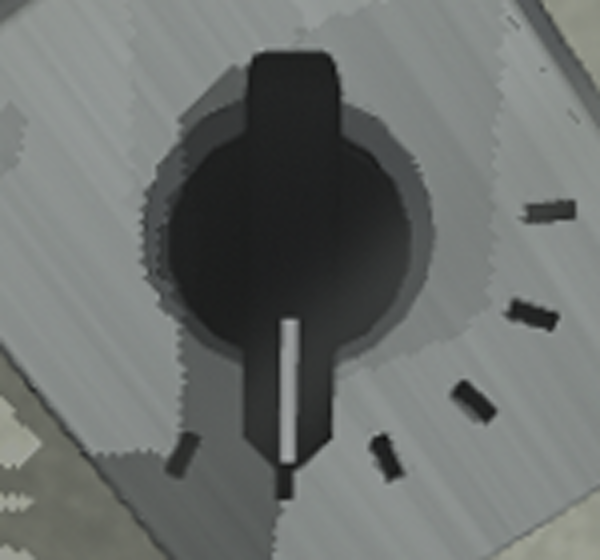

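Run:
```python
from h import *
s=np.load('w1.npz')
A=lambda x,y,z:wun(s,(x+.5)/4-.5+250,(y+.5)/4-.5+165,z)[:2]
n=A(288,468,.104);t=A(294,53,.104);l0=A(290,320,.104);d=n-t
print('nose',n,'tail',t,np.linalg.norm(d),'ang',np.arctan2(d[1],d[0]),'line',np.arctan2(*(n-l0)[::-1]))
u=d/np.linalg.norm(d);print('axis from bar',t+u*.042, n-u*.039)
l=A(168,240,.072);r=A(411,240,.072);print('disc',(l+r)/2,np.linalg.norm(l-r))
ms=np.array([A(x,y,.06) for x,y in [(550,212),(532,315),(474,401),(387,457),(285,482),(183,455)]])
# circle fit
M=np.c_[2*ms,np.ones(6)];c=np.linalg.lstsq(M,(ms**2).sum(1),rcond=None)[0];print('marks centre',c[:2],np.sqrt(c[2]+c[:2]@c[:2]),np.arctan2(ms[:,1]-c[1],ms[:,0]-c[0]))
```

```text
nose [0.61732285 0.14104876] tail [0.55956915 0.20012465] 0.08261628782564454 ang -0.7967150601334092 line -0.7954934482156909
axis from bar [0.58892965 0.17009198] [0.59005953 0.16893624]
disc [0.59050549 0.16845938] 0.051473473153153
marks centre [0.59197659 0.16653228] 0.05805453002208912 [ 0.88343372  0.4657834   0.04652146 -0.3731188  -0.79395775 -1.21722677]
```

Run:
```python
from h import *
move_l([.5905,.1665,.118],velocity=.12,orientation=rv(-.794+np.pi/2))
s=wrist('w2');print(current_time_s(),current_tool_pos(),np.round(current_joint_pos(),3),np.round(current_force(),1),s['cam_to_world'][:3,3])
```

```text
3.5917 [0.59100496 0.16657057 0.1187497 ] [-0.493  0.596  0.189  1.956 -0.186  0.605  0.594] [0.6 0.4 0.7] [0.53231174 0.22746389 0.28385467]
```

View pics/w2.png

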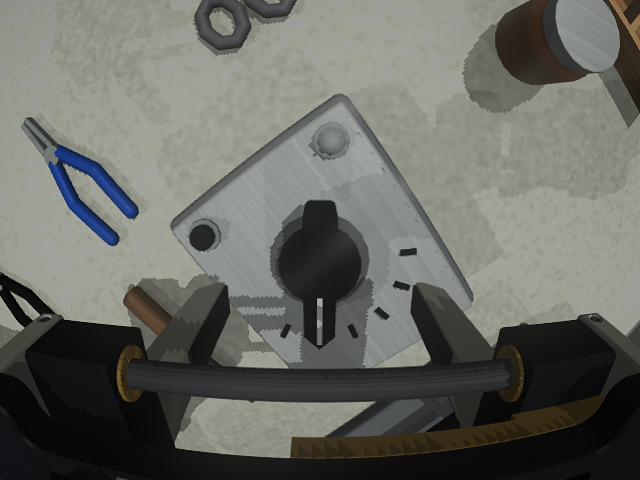

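```bash
cat >> h.py <<'E'
def wproj(s,P):
    T=np.linalg.inv(s['cam_to_world']);K=s['K'];c=T[:3,:3]@P+T[:3,3];x,y,z=c[0],-c[1],-c[2];r=np.hypot(x,y);t=np.arctan2(r,z);return K[0,2]+K[0,0]*t*x/r,K[1,2]+K[0,0]*t*y/r
E
python3 - <<'E'
from h import *
s=np.load('w2.npz')
p=np.array([0.59100496,0.16657057,0.1187497]);j=-.794+np.pi/2
ex=np.array([np.cos(j),np.sin(j),0]);ey=np.cross([0,0,-1],ex)
for a in(-.0465,0,.0465):
  for b in (-.0075,0,.0075): print(a,b,np.round(wproj(s,p+a*ex+b*ey),1))
save('w2c',cv2.resize(s['pixels'][190:400,170:470],None,fx=2.6,fy=2.6,interpolation=cv2.INTER_CUBIC))
A=lambda x,y,z:wun(s,x,y,z)[:2]
n=A(319,348,.104);t=A(320,201,.104);u=(n-t)/np.linalg.norm(n-t);print(n,t,np.linalg.norm(n-t),np.arctan2(u[1],u[0]),t+.042*u,n-.039*u)
l=A(277,262,.072);r=A(361,262,.072);print((l+r)/2,np.linalg.norm(l-r))
E
```

```text
-0.0465 -0.0075 [224.6 287.2]
-0.0465 0 [226.1 300.5]
-0.0465 0.0075 [227.6 313.4]
0 -0.0075 [317.7 288.2]
0 0 [317.7 301.8]
0 0.0075 [317.7 315. ]
0.0465 -0.0075 [410.9 287.2]
0.0465 0 [409.5 300.6]
0.0465 0.0075 [408.1 313.5]
[0.61797322 0.14001111] [0.55837662 0.20141561] 0.0855702473176334 -0.8003382082582684 [0.58762811 0.17127676] [0.59081112 0.16799718]
[0.58916178 0.1693257 ] 0.05147524280370185
```

View pics/w2c.png

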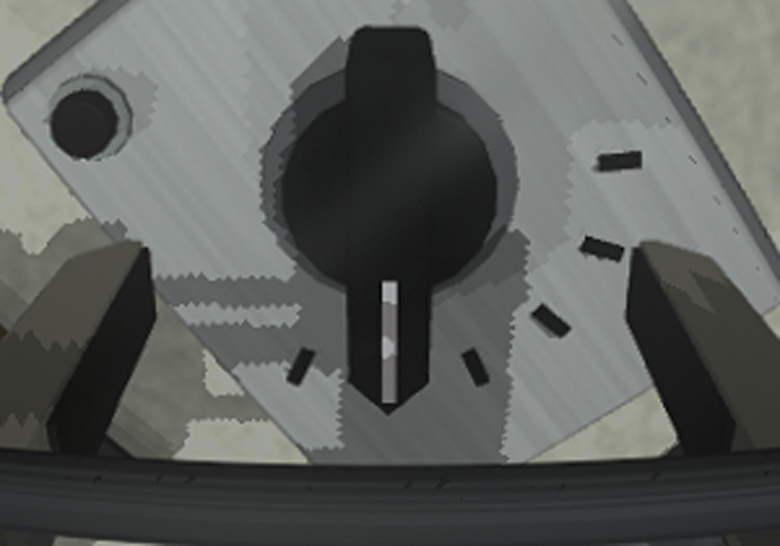

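Run:
```python
from h import *
move_l([.589,.1676,.077],velocity=.08,orientation=rv(-.797+np.pi/2),stop_force=15)
print(current_tool_pos(),np.round(current_force(),1))
grab(50); dwell(.3)
print(current_time_s(),current_tool_pos(),current_finger_gap(),np.round(current_force(),1),np.round(current_moment(),2),np.round(current_joint_pos(),3))
s=wrist('w3')
```

```text
[0.58898493 0.16748527 0.07668497] [ 0.5 -0.7  0.2]
5.7167 [0.58930119 0.16789415 0.07703595] 0.017957087079436246 [ 2.4  3.6 -3.1] [ 0.38 -0.42 -0.06] [-0.48   0.654  0.167  1.981 -0.204  0.521  0.604]
```

View pics/w3.png

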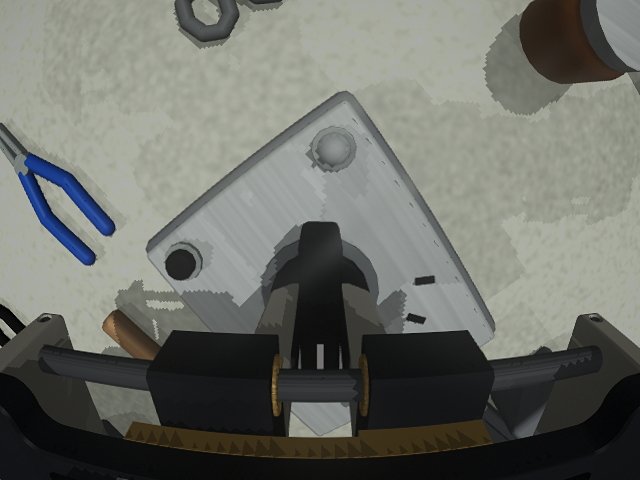

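Run:
```python
from h import *
def jaw():
    m=R.from_rotvec(current_tcp_rot()).as_matrix();return np.arctan2(m[1,0],m[0,0])
j0=jaw();q0=np.array(current_joint_pos());t0=current_time_s();print(j0)
for k in range(1,7):
    q=q0.copy();q[6]+=.21*k;move_joints(q)
    print(round(current_time_s()-t0,2),round(jaw()-j0,3),np.round(current_tool_pos(),4),np.round(current_force(),1),np.round(current_moment(),2),round(current_finger_gap(),4))
    if jaw()-j0<0 or np.linalg.norm(current_force())>40: print('stop');break
dwell(.2)
s=wrist('w4');print(jaw()-j0,np.round(current_force(),1),np.round(current_moment(),2))
```

```text
0.7738836901812332
0.32 0.206 [0.5889 0.1675 0.077 ] [-0.9  0.7  0.7] [-0.12  0.07  0.01] 0.0178
0.63 0.413 [0.5887 0.1669 0.077 ] [-3.2 -4.7  2.9] [-0.84  0.54  0.01] 0.0176
0.95 0.623 [0.5885 0.1663 0.077 ] [-3.3 -5.9  3.4] [-1.13  0.65 -0.03] 0.0176
1.27 0.833 [0.5884 0.1657 0.077 ] [-3.4 -6.6  4.2] [-1.5   0.66  0.07] 0.0179
1.58 1.042 [0.5885 0.165  0.077 ] [-2.6 -9.4  4.5] [-1.84  0.61 -0.06] 0.0175
1.9 1.252 [0.5887 0.1644 0.077 ] [-2.4 -9.4  4.1] [-2.17  0.45  0.07] 0.0177
1.2514117932767297 [ -2.4 -10.4   5.2] [-2.16  0.52  0.09]
```

View pics/w4.png

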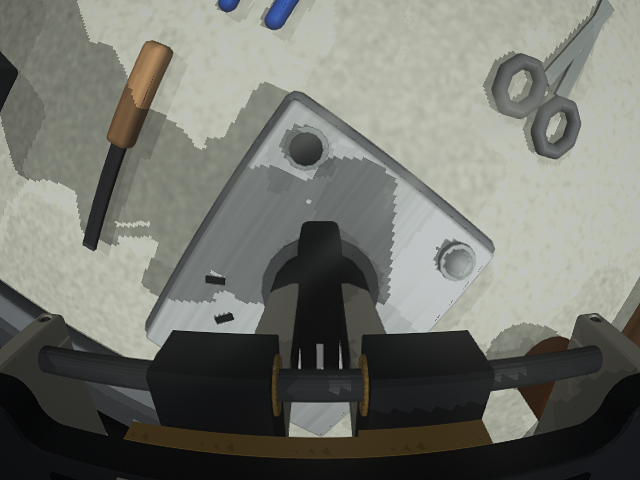

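Run:
```python
from h import *
p=np.array(current_tool_pos());open_jaws();move_l([.5895,.1668,.21],velocity=.12)
s=wrist('w5');print(current_time_s(),current_tool_pos(),np.round(current_force(),1),np.round(current_joint_pos(),2))
```

```text
10.4833 [0.58909779 0.16668567 0.20918363] [ 0.2 -0.8 -0.1] [-0.53  0.48  0.23  1.89 -0.15  0.79  1.82]
```

View pics/w5.png

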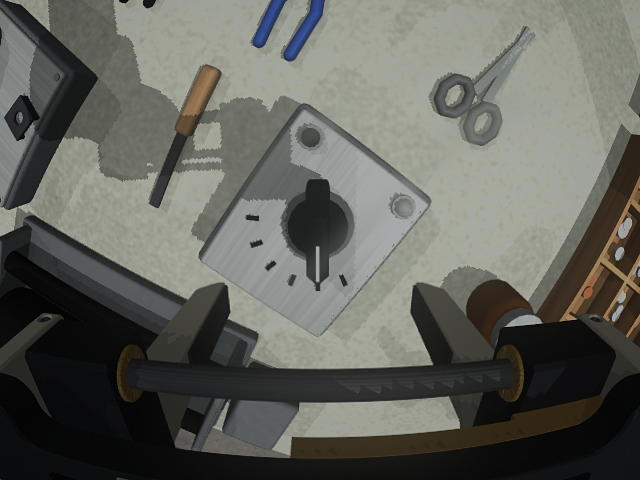

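Run:
```python
from h import *
move_pose([.626,-.272,.2],rv(-.08-np.pi/2))
s=wrist('w6');print(current_time_s(),current_tool_pos(),np.round(current_joint_pos(),2))
p=np.array(current_tool_pos());m=R.from_rotvec(current_tcp_rot()).as_matrix()
for a in(-.0465,.0465):
  for b in(-.0075,.0075): print(a,b,np.round(wproj(s,p+a*m[:,0]+b*m[:,1]),1))
```

```text
12.55 [ 0.62622106 -0.2712762   0.19977343] [-0.27  0.83  1.11  1.76 -0.83  1.11 -0.53]
-0.0465 -0.0075 [229.  286.4]
-0.0465 0.0075 [231.8 312.7]
0.0465 -0.0075 [415.1 286.5]
0.0465 0.0075 [412.2 312.7]
```

View pics/w6.png

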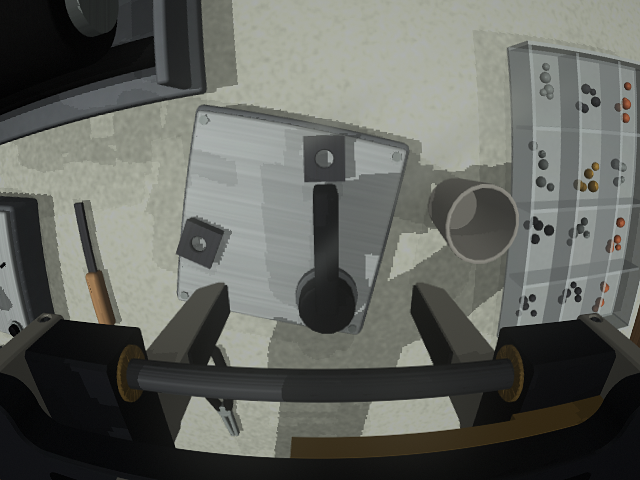

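Run:
```python
from h import *
dwell(.15)
s=wrist('w7');print(current_time_s(),current_tool_pos())
save('w7c',cv2.resize(s['pixels'][120:345,165:425],None,fx=3,fy=2.6666667,interpolation=cv2.INTER_CUBIC))
```

```text
12.75 [ 0.62613946 -0.27162257  0.20000182]
```

View pics/w7c.png

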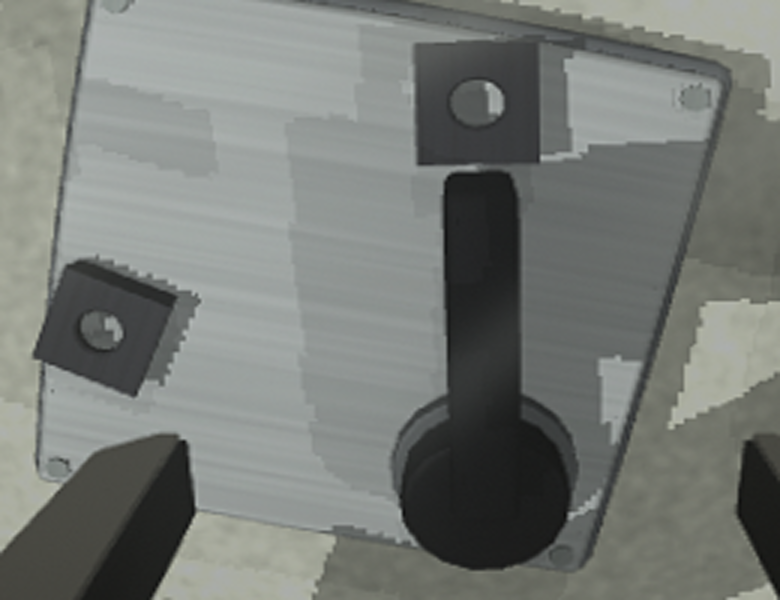

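Run:
```python
from h import *
s=np.load('w7.npz')
A=lambda x,y,z:wun(s,(x+.5)/3-.5+165,(y+.5)/2.66667-.5+120,z)[:2]
t=A(477,102,.075);h=A(102,329,.072);c=A(485.5,494,.094);l=A(400,494,.094);r=A(571,494,.094)
print('tab',t,'hasp',h,'hub',c,np.linalg.norm(l-r))
print(np.linalg.norm(t-c),np.linalg.norm(h-c),np.linalg.norm(t-h), 2*np.arcsin(np.linalg.norm(t-h)/.244))
a1=A(481,180,.112);a2=A(484.5,380,.112);d=a1-a2;print('bar ang',np.arctan2(d[1],d[0]),'tab ang',np.arctan2(*(t-c)[::-1]),'hasp ang',np.arctan2(*(h-c)[::-1]),a1,a2)
# pivot by circle intersection r=.122 from both holes
m=(t+h)/2;e=(h-t)/np.linalg.norm(h-t);k=np.sqrt(.122**2-np.linalg.norm(t-h)**2/4);print('pivot',m+k*np.array([-e[1],e[0]]))
```

```text
tab [ 0.68488322 -0.27772124] hasp [ 0.62272321 -0.1650663 ] hub [ 0.56819722 -0.27105444] 0.046859585469054166
0.11687629670717971 0.1191913118763879 0.12866624715644473 1.1108881907119386
bar ang -0.05933216659894007 tab ang -0.0570725261451657 hasp ang 1.0956527424114997 [ 0.66786753 -0.27702398] [ 0.6127667  -0.27375089]
pivot [ 0.56304334 -0.27147266]
```

Run:
```python
from h import *
pv=np.array([.563,-.2715]);a0=-.053
g=pv+.065*np.array([np.cos(a0),np.sin(a0)])
move_l([*g,.13],velocity=.12,orientation=rv(a0-np.pi/2))
hit=move_l([*g,.077],velocity=.08,stop_force=12)
print(hit,current_tool_pos(),np.round(current_force(),1))
grab(30);dwell(.2)
print(current_time_s(),current_tool_pos(),current_finger_gap(),np.round(current_force(),1),np.round(current_moment(),2),np.round(current_joint_pos(),3))
# feasibility of arc
for k in range(1,9):
    a=a0+1.111*k/8;q=inverse_kinematics([*(pv+.065*np.array([np.cos(a),np.sin(a)])),.077],rv(a-np.pi/2));print(None if q is None else np.round(q,2))
wrist('w8')
```

```text
False [ 0.62795928 -0.27528676  0.07723999] [-1.1  0.   0.3]
15.65 [ 0.62794965 -0.27520529  0.07703057] 0.01762332516615767 [ 0.3 -1.9 -1.3] [-0.46 -0.    0.14] [-0.199  0.939  0.956  1.835 -0.973  0.922 -0.401]
[-0.2   0.92  0.93  1.84 -0.95  0.9  -0.29]
[-0.2   0.9   0.89  1.85 -0.93  0.87 -0.18]
[-0.2   0.88  0.86  1.87 -0.9   0.84 -0.07]
[-0.2   0.86  0.83  1.88 -0.88  0.82  0.05]
[-0.2   0.84  0.8   1.9  -0.86  0.79  0.16]
[-0.19  0.82  0.77  1.92 -0.84  0.76  0.28]
[-0.19  0.8   0.74  1.94 -0.82  0.73  0.4 ]
[-0.18  0.78  0.7   1.96 -0.79  0.7   0.51]
```

View pics/w8.png

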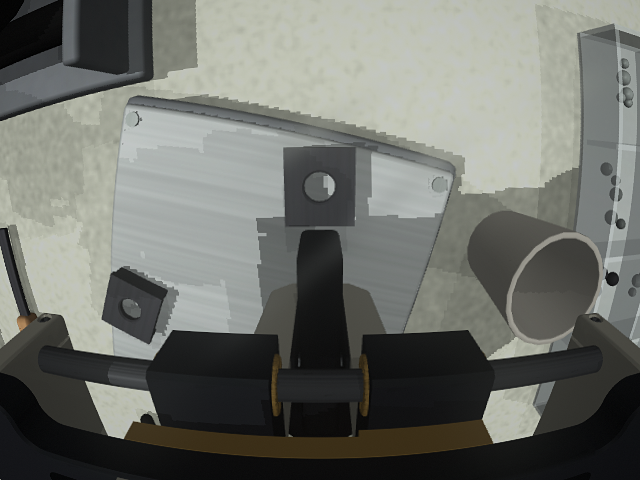

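The bar is held at 17.6 mm. The tab hole is at (320,186) and the hasp hole at (131,308). Next I swing the handle along the arc.

Run:
```python
from h import *
pv=np.array([.563,-.2715]);a0=-.053
for k in range(1,13):
    a=a0+1.105*k/12;q=inverse_kinematics([*(pv+.065*np.array([np.cos(a),np.sin(a)])),.077],rv(a-np.pi/2));move_joints(q)
    f=np.array(current_force())
    if k%2==0: print(round(current_time_s(),2),np.round(current_tool_pos(),4),np.round(f,1),np.round(current_moment(),2))
    if np.linalg.norm(f)>40: print('stop',k);break
dwell(.3);wrist('w9');print(current_tool_pos())
```

```text
16.2 [ 0.6274 -0.263   0.077 ] [ 0.9 -2.8 -1.4] [-0.48  0.05  0.36]
16.7 [ 0.6247 -0.2514  0.077 ] [-0.2 -2.5 -2.7] [-0.42  0.12  0.33]
17.2 [ 0.62   -0.2405  0.077 ] [ 0.2 -0.4 -1.9] [-0.42  0.21  0.31]
17.7 [ 0.6133 -0.2306  0.077 ] [-0.9 -0.9 -2.6] [-0.38  0.36  0.23]
18.2 [ 0.6049 -0.2221  0.077 ] [-1.6 -1.7 -0.4] [-0.42  0.49  0.24]
18.7 [ 0.5952 -0.2152  0.0769] [-2.8 -1.3 -0.9] [-0.4   0.6   0.19]
[ 0.5952015  -0.21524478  0.07694887]
```

View pics/w9.png

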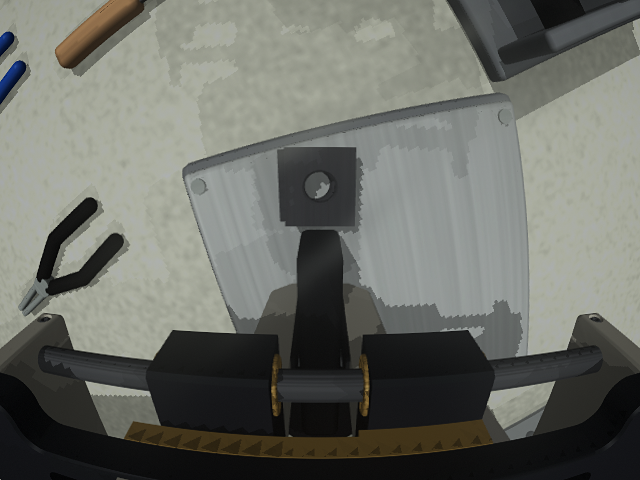

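Run:
```python
from h import *
s=np.load('w9.npz')
save('w9c',cv2.resize(s['pixels'][135:240,260:380],None,fx=5,fy=5,interpolation=cv2.INTER_CUBIC))
A=lambda x,y,z:wun(s,x,y,z)[:2]
print(A(318,185.5,.075))
```

```text
[ 0.62325113 -0.16421906]
```

View pics/w9c.png

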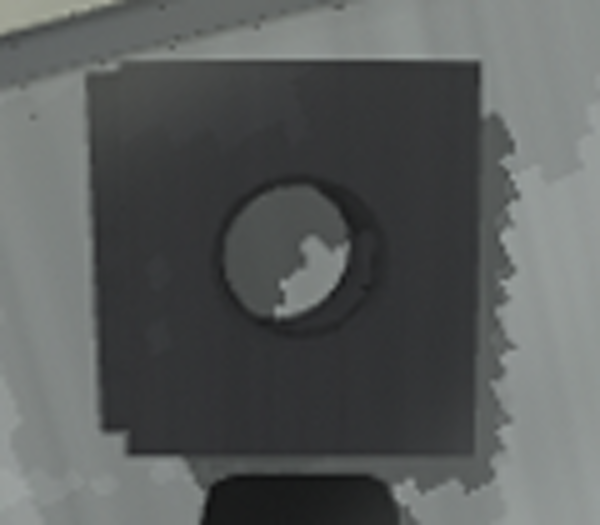

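Run:
```python
from h import *
pv=np.array([.563,-.2715]);a=-.053+1.105+.021
q=inverse_kinematics([*(pv+.065*np.array([np.cos(a),np.sin(a)])),.077],rv(a-np.pi/2));move_joints(q)
dwell(.3);s=wrist('w10');print(current_tool_pos(),np.round(current_force(),1))
save('w10c',cv2.resize(s['pixels'][135:240,260:380],None,fx=5,fy=5,interpolation=cv2.INTER_CUBIC))
```

```text
[ 0.59398555 -0.21452278  0.07695351] [-2.8 -2.7 -2.4]
```

View pics/w10c.png

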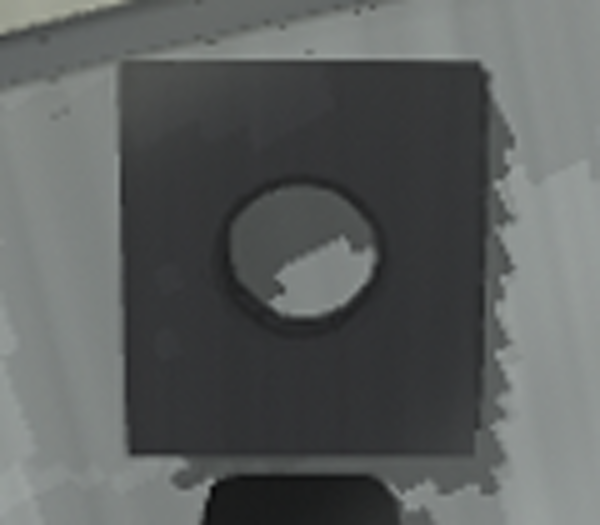

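The hasp hole now shows concentric inside the tab hole, which spans about x 220–384 in the crop. I'll release, lift clear and check again.

Run:
```python
from h import *
open_jaws();p=np.array(current_tool_pos());p[2]=.2;move_l(p,velocity=.12)
dwell(.3);s=wrist('w11');print(current_time_s(),current_tool_pos(),np.round(current_force(),1))
t=snapshot('top');save('top2',t['pixels']);np.savez('top2.npz',**t)
a=cv2.resize(s['pixels'][100:250,240:400],None,fx=4,fy=4,interpolation=cv2.INTER_CUBIC);save('w11c',a)
```

```text
22.4333 [ 0.59389482 -0.21444538  0.19972652] [-0.  -0.3  0.1]
```

View pics/w11c.png

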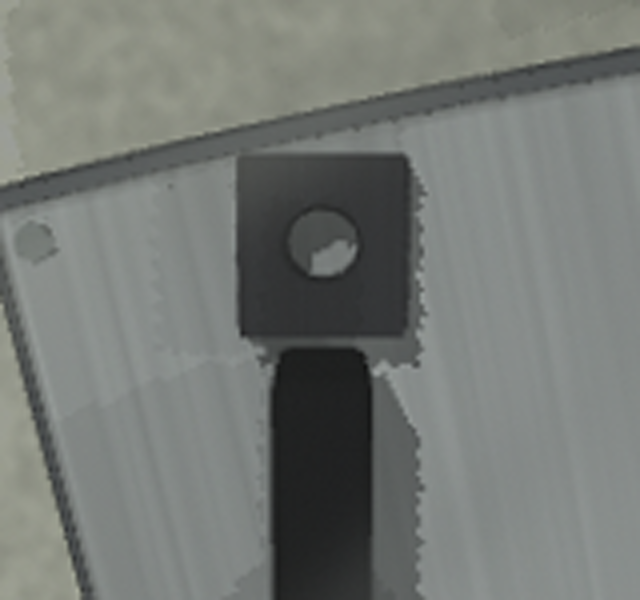

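View pics/top2.png

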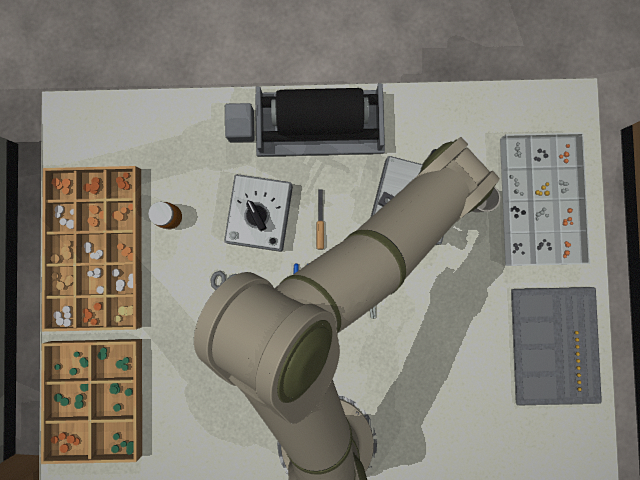

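```bash
python3 -c "
from h import *
finish_job();print(current_time_s())"
```

```text
the job is handed in; nothing more can be done
the job is handed in; nothing more can be done
```

I did both steps in the order asked and handed the job in at about 22.5 s of the 58 s allowed; no verdict was reported.

- **Speed knob:** it stood on the fifth of the six marks (1.68). I turned it 1.25 rad anticlockwise and let go. The wrist picture afterwards shows the nose on the second mark (0.42), three clicks slower, with one mark left beyond it.
- **Isolator:** I swung the handle about 1.13 rad anticlockwise. My first stop was about 2.4 mm short, so I nudged it on by 0.021 rad. After release and lift-off the two holes look concentric in the wrist picture, I judge within about 1 mm.
- **Forces:** the highest wrist force I read was about 12 N. At the end the gripper was open, clear of everything at z = 0.20 m and reading about 0 N.
- **Tools, jar and cup:** the jar, the file and the visible part of the scissors were where they started in the last top picture. The arm hid most of both pliers and the cup there, so I couldn't confirm those, but nothing came near them.
- **Disagreement:** the two cameras put the knob's axis about 6 mm apart. I placed the grip using the finger positions in the wrist picture, and the jaws closed on the bar with less than 5 N of side force.

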